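Clamp a specimen mount through the guard window

TASK

Push the amber specimen mount along its lane with a closed fingertip until it rests against the end stop, then reach down through the window in the yellow guard and press the red lever fully down, so that the clamp foot comes to rest on the mount. Leave the lever down and the mount clamped at the stop, and draw the hand out again. Do not touch the guard at any time, do not press on the clamp arm itself, do not grasp, lift or tip the mount, and leave everything else on the bench where it stands.

Things in the scene. Friction and masses are not known exactly. Their poses are not given: they have to be found in the camera images.
- station: Grey clamping station fixed to the bench, base plate 240 (x) x 250 (y) x 20 mm high; place and yaw (to 0.3 rad) vary. Origin: centre of its underside, on the bench; x points away from the robot along the lane, y left, z up. 'Station' coordinates are in it, mm. Left: open lane at y = 75; right: guarded lever. Behind, a shaft along y (x = 90, z = 65; posts to z = 78) carries lever and clamp arm.
- home (a point): Where the mount's centre is when it rests against the lane's end stop: station x = 30, y = 75, z = 35 mm. Axes as the station. The lane is centred on y = 75, 43 mm wide between two aluminium rails that rise 8 mm above the base plate (x = -120 to 50); the dark end stop, 16 mm high, has its front face at x = 50.
- specimen (a point): Centre (half-way up) of the loose amber resin mount with a bright metal disc on top: upright cylinder 40 mm in diameter, 30 mm high, about 80 g, standing in the lane on the base plate (top at station z = 50 mm), 80 to 115 mm short of home. It slides easily and is only pushed.
- guard: Guard box fixed on the station, not to be touched: station x = -85 to 112, y = -122 to 2, z = 20 to 117 mm; clear walls, yellow posts and a yellow roof 5 mm thick (z = 112 to 117), closed except for the window in the roof. Origin and axes are the station's.
- window (a point): Centre of the guard's window, at the level of the roof's upper face (117 mm above the bench). The opening is 84 mm along station x and 72 mm along station y, centred on station x = -17, y = -60; open fingers may not fit, closed ones do. Axes as the station.
- lever_pad (a point): Centre of the upper face of the red pad (36 x 34 mm) at the lever's free end under the window, pressed from above. Raised it lies about 16 mm below the roof's upper face (station x = -14, y = -60, z = 101 mm, sloping 0.33 rad up towards the robot); fully down it is level at x = -20, y = -60, z = 65 mm, 52 mm below the roof's upper face.
- lever (a joint): Angle of lever and clamp arm about the shaft, rad: 0 is raised, it grows as the pad is pressed, about 0.33 when the clamp foot meets the top of the mount (hard limit 0.36). Stiff: about 5 N at the pad moves it, and it stays where it is left.
- clamp: Dark steel clamp arm with a black rubber foot, turning with the lever, not to be pushed; its origin is on the shaft (station x = 90, y = 0, z = 65 mm). Raised, the foot (14 mm across) hangs over station x = 38, y = 75, over 10 mm above the mount's top, and the arm's end is at about x = 30; pressed, the foot stands on the mount.
- spare: Bystander: black resin mount with a brass disc on top, 40 mm across, 30 mm high, standing on the bench to the left of the station. Origin at the centre of its underside.
- loupe: Bystander: small dark steel loupe, 34 mm across, 36 mm high, standing on the bench to the right of the station. Origin at the centre of its underside.
- tub: Bystander: black jar, 68 mm across, 75 mm high, on the left or right side of the bench. Origin at the centre of its underside.
- dish: Bystander: flat white dish, 90 mm across, 16 mm high, on the left or right side of the bench. Origin at the centre of its underside.
- brush: Bystander: flat cleaning brush with a wooden handle, about 200 mm long, lying on the right of the bench, handle towards the robot.

How it is judged:
By the outcome, as a careful person would: the job done as asked, in the order asked, and still so for the second after the job is handed in, with the robot touching nothing.
It also fails if it takes over 48 s, if anything falls off the work surface, if the arm or the gripper's body presses on something with over 40 N, if the wrist force passes 120 N, or if a joint passes its speed limit or range.

ROBOT

A 7-joint arm with a two-finger parallel gripper is mounted at the origin on the work surface. World frame = base frame: x ahead of the robot, y to its left, z up, the work surface at z = 0. Lengths are in m, angles in rad, forces in N, time in s.
With the tool pointing down it reaches from about 0.35 to 0.9 m from the base axis. Payload 8.1 kg.
Tool frame: the origin (TCP) lies where the fingers leave the gripper's body, on its centre line; the fingertips stand 66 mm ahead of it and the grasp point (between the pads) lies 47 mm ahead of it (arm.tip_reach is the distance from the TCP to the fingertips, in m); z points along the fingers, y is the direction in which the jaws open and shut (so a half turn about z gives the same grasp; the last joint's range is limited). The gripper opens to 92 mm and grips with 3 to 60 N. Pads are 19 mm wide; open, the fingers measure 130 mm over their backs; the gripper's body (75 mm by 190 mm) begins 47 mm behind the grasp point.
Start: joints at [1.134, 0.434, 0.025, 1.573, -0.012, 1.134, -0.075], TCP at [0.205, -0.591, 0.292] pointing down, gripper open.
Joint ranges: [-2.62, 2.62], [-0.44, 2.09], [-1.27, 1.32], [0.08, 2.57], [-1.32, 4.46], [0.12, 2], [-2.74, 2.74]. Speed limits (rad/s): [2.22, 2.22, 3.01, 3.01, 3.14, 3.14, 3.14].

INTERFACE

Orientations are given as a rotation vector (axis times angle).
In Python, from cell import arm gives the robot as it stands.
- The arm moves only by the tool carry_out, never from a script. Its argument "plan" is a list of rows, each a list of 5 numbers: the shift along the world's x, y, z in cm, then the turn about the world's z in rad, then the finger opening in cm, from 0 to 9.18. In form: [[tx, ty, tz, spin, fingers], ...]. A call has 1 to 20 rows; each row is the pose to reach, as a shift and turn from the pose measured when the call began; what a row does not reach only later rows make up. A row lasts 1/10 s, in which the tool goes at most 50 mm and 8.59 degrees, less where a joint would pass 70% of its speed; a pose out of reach is approached as far as the arm can. A call with a gripper value outside its range is refused whole. The fingers move at their own pace and stop on an object; "squeeze" is the grip in N (left out, the last holds). Time passes only in rows, so rows that repeat a pose let the fingers close. It gives the time, the measured TCP pose, the force and the opening at its end, in the units of the state.
- arm.observe(): the state, without advancing time (a new reading comes with each control period).
- arm.get_image(name): name is "scene" or "side" or "wrist"; returns (picture, depth): 480x640x3 uint8, red, green, blue; 480x640 float32, m along the optical axis (not along the pixel's ray), 0 where there is no reading.
- arm.get_calibration(name): a dict with "intrinsics" (3x3 intrinsics, pixels), "rvec" (rotation vector, rad) and "tvec" (3), from world to camera coordinates, as OpenCV has them; the wrist camera has in their place "tool_from_camera" (4x4, takes a point from camera to tool coordinates, whose origin is the TCP and whose axes are the flange's). Camera axes: x right, y down, z forward; pixel columns grow to the right and rows downward; lengths in m; the calibration is good to about 2 mm. A picture is of the moment at which its call begins: read the wrist's pose just before it. get_calibration takes no time and is no camera call.
- arm.sign_off(): hands the job in, once; it reports no verdict.
The state is a dict: "clock": time; "joints": joint angles; "dq": joint speeds; "joint_efforts": joint torques, N m; "position": TCP position; "ee_rot": TCP orientation; "force": force on the tool from outside, world axes, zero at the start; "ft_torque": the same for the moment, N m; "width": opening from 0.0 (shut) to 1.0 (fully open).
Only numpy, scipy, OpenCV 4.12 (cv2) and the standard library are available. Lean on these libraries where they do the work, as an engineer would, in place of code of your own. Each camera call takes 0.05 s, during which the arm holds its last target. There are 200 camera calls.

## Working session

There is one attempt and no reset: what is moved stays moved. The work goes in short steps, Python scripts to look and compute and a tool call to move; the robot and the scene stay as the last step left them, time stands still between calls to the robot, and variables do not carry over. Pictures are saved under pics/ and viewed, about 8 in all and at most 12, crops included, and the job is handed in when it is done.

Besides the shell and the picture viewer there is one more tool, called as name(argument=value, ...) on one line, values as JSON. carry_out: Moves the arm, as the interface text tells. Its arguments: {"type":"object","properties":{"plan":{"type":"array"},"squeeze":{"type":"number"}},"required":["plan"]}

```bash
ls; mkdir -p pics; cat > h.py <<'E'
import numpy as np, cv2
from cell import arm
def cam(name):
    c=arm.get_calibration(name); K=np.array(c["intrinsics"]); R=cv2.Rodrigues(np.array(c["rvec"],float))[0]; t=np.array(c["tvec"],float).ravel()
    return K,R,t
def cloud(name,d):
    K,R,t=cam(name); v,u=np.mgrid[:480,:640]
    P=np.stack([(u-K[0,2])/K[0,0]*d,(v-K[1,2])/K[1,1]*d,d],-1)
    return (P-t)@R
def proj(name,p):
    K,R,t=cam(name); q=np.atleast_2d(p)@R.T+t; q=q@K.T; return q[:,:2]/q[:,2:]
def ray(name,uv,z):
    K,R,t=cam(name); d=np.linalg.inv(K)@[uv[0],uv[1],1]; d=R.T@d; o=-R.T@t
    return o+d*(z-o[2])/d[2]
E
python3 - <<'E'
from h import *
print(arm.observe())
for n in ("scene","side"):
    p,d=arm.get_image(n); cv2.imwrite(f"pics/{n}0.png",p[:,:,::-1]); np.savez(f"pics/{n}0.npz",p=p,d=d)
    K,R,t=cam(n); print(n,-R.T@t,R[2],K[0,0],(d>0).mean())
E
```

```text
pics
{'clock': 0.0, 'joints': array([ 1.13435735,  0.43521788,  0.02499271,  1.5740615 , -0.01161523,
        1.13400474, -0.07508686]), 'dq': array([ 1.50340504e-03, -1.02670719e-03,  1.02183651e-03, -3.57723788e-04,
       -1.39391791e-03,  6.00089649e-04, -8.55692694e-05]), 'joint_efforts': array([ 8.67642229e-04, -6.67852950e+01,  9.85360332e-01, -3.14450419e+01,
       -6.05565123e-02,  4.30172228e-02,  2.18253354e-04]), 'position': array([ 0.20461551, -0.59013958,  0.29146206]), 'ee_rot': array([-3.09647382e+00, -5.21587816e-01,  6.10838580e-04]), 'force': array([1.25668641, 0.19528401, 0.06885246]), 'ft_torque': array([-0.02498338,  0.00713936, -0.03028669]), 'width': 0.9995705770713949}
scene [ 1.2954461  -0.03774376  0.99135556] [-0.63074017  0.06064347 -0.77362084] 511.0196803117044 0.9958919270833333
side [0.41308725 0.88274432 0.92741351] [ 0.13646763 -0.72269458 -0.67756116] 577.2976260233095 0.9958756510416666
```

View pics/scene0.png

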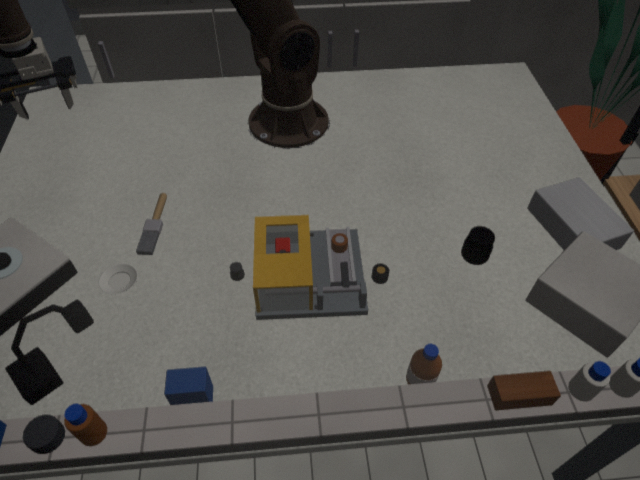

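View pics/side0.png

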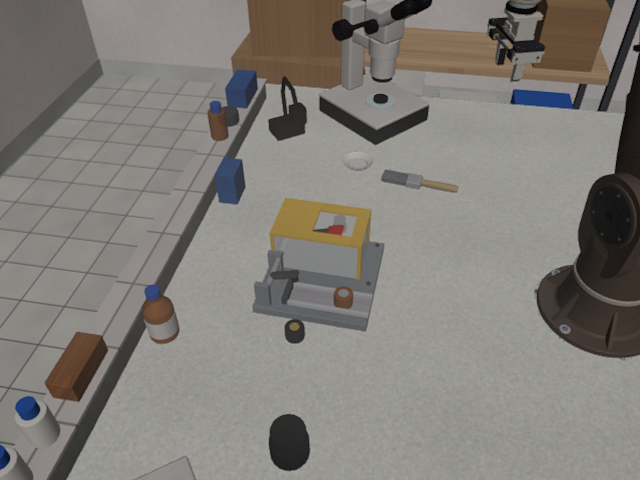

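Scene view: the yellow roof spans about (255–310, 217–285), the red pad is at (283,244), and the mount's disc is at (339,241). The side view shows the roof at about (275–370, 203–247) and the mount at (344,296). Next I'll measure the roof rectangle and the mount in both views.

```bash
cat >> h.py <<'E'
def measure(n,p,d):
    P=cloud(n,d); hsv=cv2.cvtColor(p,cv2.COLOR_RGB2HSV); H,S,V=[hsv[...,i].astype(int) for i in range(3)]
    near=(P[...,0]>.3)&(P[...,0]<.9)&(abs(P[...,1])<.35)&(d>0)
    roof=near&(H>17)&(H<32)&(S>120)&(P[...,2]>.105)&(P[...,2]<.13)
    # rays of roof pixels onto the z=.117 plane
    v,u=np.nonzero(roof); Q=np.array([ray(n,(a,b),.117)[:2] for a,b in zip(u,v)])
    r=cv2.minAreaRect(Q.astype(np.float32)*1000); print(n,"roof z",np.median(P[roof][:,2]),"rect",r)
    am=near&(H<17)&(S>60)&(P[...,2]>.02)&(P[...,2]<.06)&~roof
    k,l,st,c=cv2.connectedComponentsWithStats(am.astype(np.uint8))
    for i in range(1,k):
        if st[i,4]>20:
            q=P[l==i]; print(" amber",c[i],st[i,4],"mean",q.mean(0),"min",q.min(0),"max",q.max(0))
    return P,H,S,V
E
python3 - <<'E'
from h import *
for n in ("scene","side"):
    z=np.load(f"pics/{n}0.npz"); p=z["p"]; measure(n,p,z["d"])
    c=(p[190:330,230:400] if n=="scene" else p[190:350,240:400])[:,:,::-1]; cv2.imwrite(f"pics/{n}c.png",cv2.resize(c,None,fx=3.5,fy=3.5,interpolation=cv2.INTER_CUBIC))
E
python3 -c "
import cv2,numpy as np
a=cv2.imread('pics/scenec.png');b=cv2.imread('pics/sidec.png')
b=cv2.resize(b,(400,400));a=cv2.resize(a,(400,330));cv2.imwrite('pics/both.png',np.hstack([cv2.copyMakeBorder(a,0,70,0,0,0),b]))"
```

```text
Traceback (most recent call last):
  File "h.py", line 20, in measure
    v,u=np.nonzero(roof); Q=np.array([ray(n,(a,b),.117)[:2] for a,b in zip(u,v)])
                                      ~~~^^^^^^^^^^^^^^
  File "h.py", line 13, in ray
    K,R,t=cam(name); d=np.linalg.inv(K)@[uv[0],uv[1],1]; d=R.T@d; o=-R.T@t
          ~~~^^^^^^
  File "h.py", line 4, in cam
    c=arm.get_calibration(name); K=np.array(c["intrinsics"]); R=cv2.Rodrigues(np.array(c["rvec"],float))[0]; t=np.array(c["tvec"],float).ravel()
ValueError: time passes only in moves, steps and waits
[ WARN:0@0.017] global loadsave.cpp:275 findDecoder imread_('pics/scenec.png'): can't open/read file: check file path/integrity
[ WARN:0@0.017] global loadsave.cpp:275 findDecoder imread_('pics/sidec.png'): can't open/read file: check file path/integrity
Traceback (most recent call last):
cv2.error: OpenCV(4.12.0) /io/opencv/modules/imgproc/src/resize.cpp:4208: error: (-215:Assertion failed) !ssize.empty() in function 'resize'
```

Too many calibration queries; I'll cache them.

```bash
sed -i 's/^def cam/import functools\n@functools.lru_cache(None)\ndef cam/' h.py
python3 - <<'E'
from h import *
im=[]
for n in ("scene","side"):
    z=np.load(f"pics/{n}0.npz"); p=z["p"]; measure(n,p,z["d"])
    c=(p[190:330,230:400] if n=="scene" else p[190:350,240:400])[:,:,::-1]; im.append(cv2.resize(c,(400,400),interpolation=cv2.INTER_CUBIC))
cv2.imwrite('pics/both.png',np.hstack(im))
E
```

```text
scene roof z 0.11606672205686944 rect ((603.20166015625, -42.34925842285156), (123.03170013427734, 203.07357788085938), 87.83519744873047)
 amber [339.4084507  243.15962441] 213 mean [0.53444067 0.09514439 0.04249589] min [0.5075081  0.07735593 0.02111522] max [0.54885395 0.11529978 0.05371586]
side roof z 0.11626462979027988 rect ((595.9715576171875, -38.05519104003906), (133.66136169433594, 196.11529541015625), 87.9553451538086)
 amber [342.89679715 298.50533808] 281 mean [0.52392511 0.1024288  0.04273355] min [0.50623228 0.06762955 0.02111368] max [0.54394375 0.11740651 0.05339541]
```

View pics/both.png

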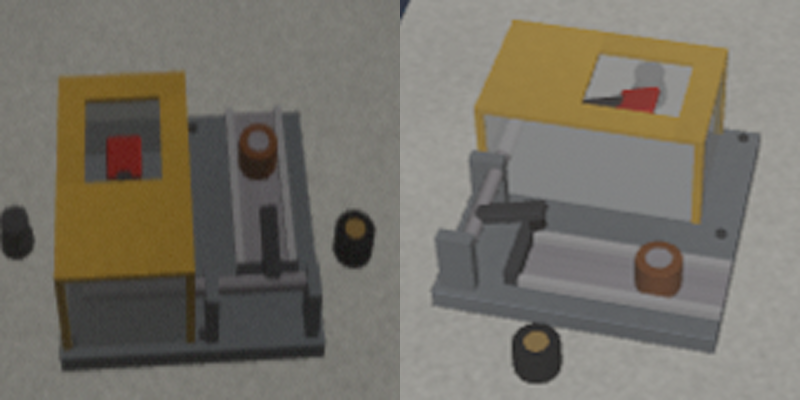

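The crops show the station at small yaw. The roof is at left, the red pad is visible in the window, and the mount is in the lane short of the clamp arm. Roof centre ≈ (598, −42.5) mm and yaw ≈ −0.037 put the station origin near (587, 18) mm. The mount then sits at station x ≈ −65, which fits the description. Next I move to a hover behind the mount with the fingers shutting.

carry_out(plan=[[3, 4, 0, 0.1, 0], [6, 8, 0, 0.2, 0], [9, 12, 0, 0.3, 0], [12, 16, 0, 0.4, 0], [15, 20, 0, 0.5, 0], [18, 24, 0, 0.6, 0], [20, 28.5, 0, 0.7, 0], [22, 33, 0, 0.8, 0], [24, 37.5, 0, 0.9, 0], [25, 42, 0, 1.0, 0], [26, 46.5, 0, 1.1, 0], [26, 51, 0, 1.2, 0], [26, 55.5, 0, 1.2, 0], [26, 60, 0, 1.2, 0], [26, 64.5, 0, 1.2, 0], [26, 68.8, 0, 1.2, 0], [26, 68.8, 0, 1.2, 0], [26, 68.8, 0, 1.2, 0], [26, 68.8, 0, 1.2, 0]], squeeze=10)

```text
clock: 2.0
position: [0.4646, 0.0966, 0.2912]
ee_rot: [-2.263, -2.178, 0.003]
force: [-0.5, -1.5, 0.6]
width: 0.005
```

```bash
cat >> h.py <<'E'
def st(org,yaw,P): # world m -> station mm
    q=np.asarray(P)*1000-np.r_[org,0]; c,s=np.cos(yaw),np.sin(yaw)
    return np.stack([q[...,0]*c+q[...,1]*s,-q[...,0]*s+q[...,1]*c,q[...,2]],-1)
def wcloud(s,d):
    c=arm.get_calibration("wrist"); K=np.array(c["intrinsics"]); T=np.array(c["tool_from_camera"]); v,u=np.mgrid[:480,:640]
    P=np.stack([(u-K[0,2])/K[0,0]*d,(v-K[1,2])/K[1,1]*d,d],-1)@T[:3,:3].T+T[:3,3]
    return P@cv2.Rodrigues(s["ee_rot"])[0].T+s["position"]
E
python3 - <<'E'
from h import *
s=arm.observe(); print({k:np.round(s[k],4) for k in("clock","position","ee_rot","width","joints","force")})
R=cv2.Rodrigues(s["ee_rot"])[0]; print("tooly yaw",np.arctan2(R[1,1],R[0,1]))
p,d=arm.get_image("wrist"); cv2.imwrite("pics/w1.png",p[:,:,::-1]); np.savez("pics/w1.npz",p=p,d=d,pos=s["position"],rot=s["ee_rot"])
print(arm.get_calibration("wrist"))
for n in("scene","side"):
    D=np.load(f"pics/{n}0.npz"); S=st((587,18),-.037,cloud(n,D["d"]))
    m=(S[...,0]>20)&(S[...,0]<85)&(S[...,1]>62)&(S[...,1]<90)&(S[...,2]>52)&(S[...,2]<150)
    q=S[m]; print(n,m.sum(),q.min(0),q.max(0))
    for a in range(20,85,10):
        k=q[(q[:,0]>=a)&(q[:,0]<a+10)]
        if len(k): print(a,len(k),k[:,2].max(),k[:,1].min(),k[:,1].max())
E
```

```text
{'clock': np.float64(2.0), 'position': array([0.4646, 0.0966, 0.2912]), 'ee_rot': array([-2.263 , -2.1779,  0.0034]), 'width': np.float64(0.0048), 'joints': array([ 0.1646,  0.25  , -0.5795,  1.8897,  0.1569,  1.0491, -0.5178]), 'force': array([-0.4803, -1.5407,  0.5978])}
tooly yaw -0.03832143892750208
{'intrinsics': array([[406.75556758,   0.        , 315.73052491],
       [  0.        , 406.75556758, 239.72290777],
       [  0.        ,   0.        ,   1.        ]]), 'tool_from_camera': array([[ 8.33736715e-05, -9.67320619e-01, -2.53556330e-01,
         6.85570939e-02],
       [ 9.99999950e-01,  1.57699477e-04, -2.72808368e-04,
        -9.37572588e-04],
       [ 3.03878860e-04, -2.53556295e-01,  9.67320584e-01,
        -9.19789591e-02],
       [ 0.00000000e+00,  0.00000000e+00,  0.00000000e+00,
         1.00000000e+00]])}
scene 172 [33.34774496 66.77149825 68.48231869] [84.53566105 87.43274231 90.3161516 ]
30 20 90.31615160075025 66.77149825348947 82.5088061319359
40 30 89.61359112421468 68.12921382088969 81.45656465510478
50 34 86.79119835206092 67.25483051851815 82.96245850692927
60 37 83.4637937076677 66.84041587198423 82.6975532060348
70 33 83.02078517111347 68.0960129057944 81.70626205775585
80 18 76.62842526912637 67.71553895379385 87.4327423100955
side 241 [30.6442186  64.32864041 62.51041629] [84.93399857 89.60146222 91.02738195]
30 61 91.02738195497453 65.05037048411972 83.25756610427948
40 42 87.58574518931005 66.32517859256808 83.86057207188388
50 37 86.00128000815174 68.34642865056554 82.33374571003719
60 40 81.68075109958858 67.03008496114138 82.49055294635052
70 37 78.71761777063683 64.3286404085094 82.70258427325365
80 24 76.12781031298768 67.09399697754682 89.60146221648219
```

View pics/w1.png

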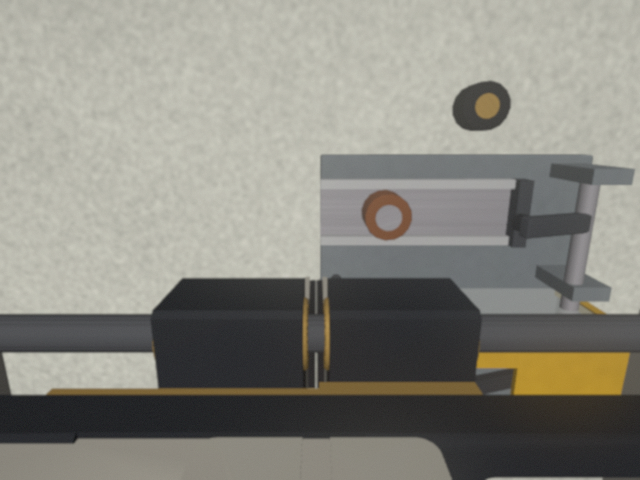

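The wrist view shows the mount at (388,217) in the lane, the end stop at x≈520, and the shut fingers at the bottom. I'll check the finger shape by depth and refine the station frame and mount position from here.

```bash
python3 - <<'E'
from h import *
z=np.load("pics/w1.npz"); p,d=z["p"],z["d"]; s=dict(position=z["pos"],ee_rot=z["rot"]); P=wcloud(s,d)
R=cv2.Rodrigues(z["rot"])[0]; T=(P-z["pos"])@R*1000
for v,u in [(281,200),(290,200),(290,240),(310,250),(350,250),(300,300),(300,290),(300,400),(330,160),(330,470),(330,100),(380,250),(420,250)]: print(v,u,d[v,u],T[v,u].round(1))
S=st((587,18),-.037,P)
hsv=cv2.cvtColor(p,cv2.COLOR_RGB2HSV); H,Sa,V=[hsv[...,i].astype(int) for i in range(3)]
top=(np.abs(S[...,2]-50)<5)&(S[...,1]>50)&(S[...,1]<100)&(S[...,0]<0)
k,l,stt,c=cv2.connectedComponentsWithStats(top.astype(np.uint8)); i=1+np.argmax(stt[1:,4]); q=S[l==i]
(c0,r)=cv2.minEnclosingCircle(q[:,:2].astype(np.float32)); print("mount",c0,r,np.median(q[:,2]))
base=(np.abs(S[...,2]-20)<4)&(S[...,1]>20)&(S[...,0]<40)&(V>0); q=S[base]; print("base x min",np.percentile(q[:,0],[0.1,.5,1]),"y max",np.percentile(q[:,1],[99,99.5,99.9]),np.median(q[:,2]))
rail=(np.abs(S[...,2]-28)<3)&(S[...,1]>40)&(S[...,1]<110)&(S[...,0]>-110)&(S[...,0]<40); q=S[rail]
for lo,hi in((40,75),(75,110)):
    k=q[(q[:,1]>lo)&(q[:,1]<hi)]; print("rail",len(k),np.percentile(k[:,1],[2,50,98]),np.polyfit(k[:,0],k[:,1],1))
E
```

```text
281 200 0.09062364 [ 36.7 -26.7  -6.7]
290 200 0.0849015 [ 36.9 -25.1 -12.5]
290 240 0.084628835 [ 37.  -16.7 -12.8]
310 250 0.07501953 [ 37.  -13.1 -22.7]
350 250 0.07605528 [ 29.3 -13.2 -23.6]
300 300 0.07947444 [ 37.   -4.  -18.1]
300 290 0.07980147 [ 36.9  -6.  -17.8]
300 400 0.07876004 [ 37.3  15.4 -18.7]
330 160 0.07449351 [ 33.7 -29.5 -24.1]
330 470 0.074061394 [ 33.9  27.1 -24.5]
330 100 0.08220224 [ 30.1 -44.6 -17.1]
380 250 0.078372635 [ 22.5 -13.6 -23. ]
420 250 0.061565727 [ 26.6 -10.9 -39.3]
mount (-66.43009948730469, 74.37527465820312) 19.95074462890625 49.51360843567568
base x min [-123.03428612 -122.93556055 -122.06830655] y max [123.73663627 161.15066757 177.21864199] 19.69825093953037
rail 1427 [44.83190732 48.68051529 52.68336607] [-9.37136413e-04  4.87063999e+01]
rail 1747 [ 93.31509323  99.37440972 103.55394759] [6.15060622e-03 9.96086217e+01]
```

carry_out(plan=[[0, 0, -4, 0, 0], [0, 0, -8, 0, 0], [0, 0, -12, 0, 0], [0, 0, -15, 0, 0], [0, 0, -17, 0, 0], [0, 0, -18.5, 0, 0], [0, 0, -19.1, 0, 0], [0, 0, -19.2, 0, 0], [0, 0, -19.2, 0, 0]])

```text
clock: 2.95
position: [0.465, 0.0959, 0.0997]
ee_rot: [-2.265, -2.176, 0.003]
force: [0.6, 0.0, 0.6]
width: 0.002
```

carry_out(plan=[[0.6, -0.02, 0, 0, 0], [1.2, -0.04, 0, 0, 0], [1.6, -0.06, 0, 0, 0], [2.0, -0.07, 0, 0, 0], [2.4, -0.09, 0, 0, 0], [2.8, -0.1, 0, 0, 0], [3.2, -0.12, 0, 0, 0], [3.7, -0.14, 0, 0, 0], [4.2, -0.16, 0, 0, 0], [4.7, -0.17, 0, 0, 0], [5.2, -0.19, 0, 0, 0], [5.7, -0.21, 0, 0, 0], [6.2, -0.23, 0, 0, 0], [6.7, -0.25, 0, 0, 0], [7.2, -0.27, 0, 0, 0], [7.6, -0.28, 0, 0, 0], [8.0, -0.3, 0, 0, 0], [8.0, -0.3, 0, 0, 0]])

```text
clock: 4.75
position: [0.5457, 0.0929, 0.0997]
ee_rot: [-2.266, -2.176, 0.002]
force: [-0.0, -0.0, 0.1]
width: 0.004
```

```bash
python3 - <<'E'
from h import *
s=arm.observe(); print({k:np.round(s[k],4) for k in("clock","position","force")}, st((585,17.3),-.037,s["position"]))
p,d=arm.get_image("side"); p2,_=arm.get_image("wrist")
cv2.imwrite("pics/s2.png",np.hstack([cv2.resize(p[190:350,240:400],(400,400),interpolation=cv2.INTER_CUBIC),cv2.resize(p2,(400,300))[:300].copy() if 0 else cv2.copyMakeBorder(cv2.resize(p2,(400,300)),0,100,0,0,0)])[:,:,::-1])
E
```

```text
{'clock': np.float64(4.75), 'position': array([0.5457, 0.0929, 0.0997]), 'force': array([-0.0002, -0.017 ,  0.0741])} [-42.06513799  74.08965134  99.73466248]
```

View pics/s2.png

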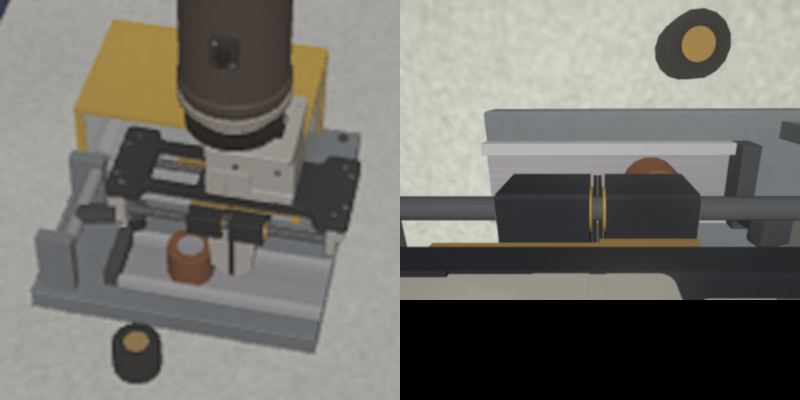

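The mount is being pushed upright along the lane, and the hand clears the guard and clamp arm. I continue, then creep to contact.

carry_out(plan=[[0.4, -0.01, 0, 0, 0], [0.8, -0.03, 0, 0, 0], [1.2, -0.04, 0, 0, 0], [1.6, -0.06, 0, 0, 0], [2.0, -0.07, 0, 0, 0], [2.3, -0.09, 0, 0, 0], [2.6, -0.1, 0, 0, 0], [2.8, -0.1, 0, 0, 0], [2.9, -0.11, 0, 0, 0], [3.0, -0.11, 0, 0, 0], [3.0, -0.11, 0, 0, 0]])

```text
clock: 5.95
position: [0.5752, 0.0919, 0.0997]
ee_rot: [-2.265, -2.176, 0.002]
force: [-0.3, -0.9, -0.5]
width: 0.005
```

carry_out(plan=[[0.1, 0, 0, 0, 0], [0.2, 0, 0, 0, 0], [0.2, 0, 0, 0, 0]])

```text
clock: 6.25
position: [0.5773, 0.0918, 0.0997]
ee_rot: [-2.266, -2.176, 0.002]
force: [-0.5, 0.5, 0.7]
width: 0.004
```

carry_out(plan=[[0.1, 0, 0, 0, 0], [0.2, 0, 0, 0, 0], [0.2, 0, 0, 0, 0]])

```text
clock: 6.55
position: [0.5795, 0.0918, 0.0997]
ee_rot: [-2.266, -2.176, 0.002]
force: [0.2, 0.5, -0.5]
width: 0.004
```

carry_out(plan=[[0.1, 0, 0, 0, 0], [0.2, -0.01, 0, 0, 0], [0.2, -0.01, 0, 0, 0]])

```text
clock: 6.85
position: [0.5814, 0.0917, 0.0997]
ee_rot: [-2.265, -2.176, 0.002]
force: [-0.3, 0.5, -0.0]
width: 0.007
```

```bash
python3 - <<'E'
from h import *
s=arm.observe(); print(s["position"],s["force"])
p,d=arm.get_image("side"); S=st((585,17.3),-.037,cloud("side",d))
m=(abs(S[...,2]-50)<4)&(S[...,1]>50)&(S[...,1]<100)&(S[...,0]>-20)&(S[...,0]<60)
hsv=cv2.cvtColor(p,cv2.COLOR_RGB2HSV); am=(hsv[...,0]<17)&(hsv[...,1]>60)&(S[...,2]>20)&(S[...,2]<56)&(S[...,1]>40)&(S[...,1]<110)
q=S[am]; print("amber",len(q),q.min(0),q.max(0),q.mean(0))
D=np.load("pics/side0.npz"); h0=cv2.cvtColor(D["p"],cv2.COLOR_RGB2HSV); S0=st((585,17.3),-.037,cloud("side",D["d"]))
am=(h0[...,0]<17)&(h0[...,1]>60)&(S0[...,2]>20)&(S0[...,2]<56)&(S0[...,1]>40)&(S0[...,1]<110); q=S0[am]; print("start",len(q),q.min(0),q.max(0),q.mean(0))
cv2.imwrite("pics/s3.png",cv2.resize(p[240:340,250:380],(780,600),interpolation=cv2.INTER_CUBIC)[:,:,::-1])
E
```

```text
[0.58137808 0.09173702 0.09966544] [-0.33510879  0.54006413 -0.03145099]
amber 301 [-610.7841217    40.14066787   20.27832617] [49.75174859 94.94813429 55.78812386] [-125.66545796   75.23080317   39.75442348]
start 431 [-613.75702905   40.03326603   20.38000421] [-43.84293863  97.98863779  55.81863687] [-244.5141074    70.13196279   39.91992613]
```

View pics/s3.png

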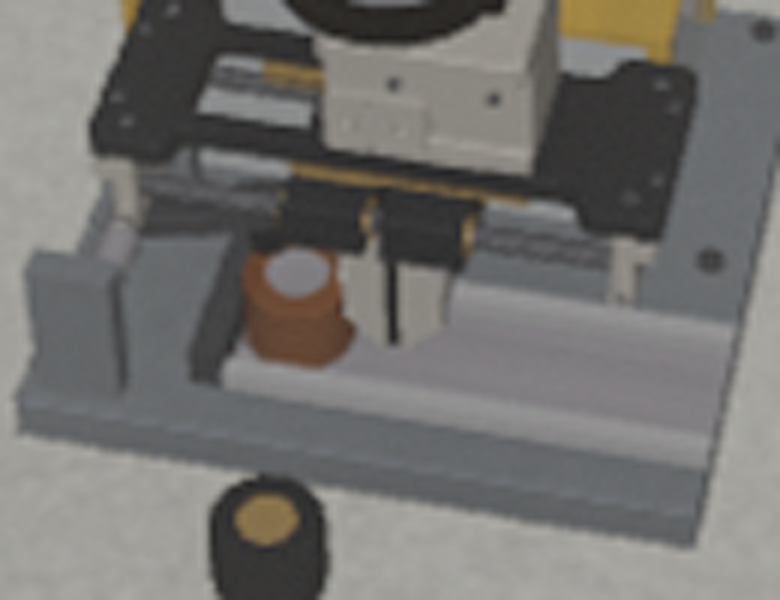

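The mount looks at or within about 1 mm of the stop (amber front at station x ≈ 49.8). I creep on until force shows.

carry_out(plan=[[0.1, 0, 0, 0, 0], [0.1, 0, 0, 0, 0]])

```text
clock: 7.1
position: [0.5817, 0.0917, 0.0995]
ee_rot: [-2.265, -2.176, 0.004]
force: [-5.9, -0.4, 2.7]
width: 0.005
```

carry_out(plan=[[0.1, 0, 0, 0, 0], [0.1, 0, 0, 0, 0]])

```text
clock: 7.3
position: [0.5819, 0.0918, 0.0995]
ee_rot: [-2.264, -2.176, 0.006]
force: [-5.7, 0.3, 5.4]
width: 0.004
```

carry_out(plan=[[0.1, 0, 0, 0, 0], [0.1, 0, 0, 0, 0]])

```text
clock: 7.5
position: [0.5819, 0.0918, 0.0995]
ee_rot: [-2.263, -2.175, 0.009]
force: [-6.3, -0.8, 6.2]
width: 0.008
```

Contact with the stop gives a steady ~6 N. Now I retreat, rise, and go over the window.

carry_out(plan=[[-0.5, 0.02, 0, 0, 0], [-1.5, 0.06, 0, 0, 0], [-3, 0.11, 0, 0, 0], [-4, 0.15, 0, 0, 0], [-4, 0.15, 1, 0, 0], [-4, 0.15, 4, 0, 0], [-4, 0.15, 8, 0, 0], [-4, 0.15, 12, 0, 0], [-4, 0.15, 14, 0, 0], [-4, 0.15, 14, 0, 0], [-3.4, -4, 14, 0, 0], [-2.8, -8, 14, 0, 0], [-2, -12, 14, 0, 0], [-1.7, -13.4, 14, 0, 0], [-1.7, -13.4, 14, 0, 0], [-1.7, -13.4, 14, 0, 0]])

```text
clock: 9.1
position: [0.5647, -0.041, 0.2392]
ee_rot: [-2.262, -2.175, 0.008]
force: [0.2, 0.8, -0.9]
width: 0.006
```

```bash
python3 - <<'E'
from h import *
s=arm.observe(); print(s["clock"],s["position"],s["force"],st((585,17.3),-.037,s["position"]),s["ee_rot"])
p,d=arm.get_image("side");w,wd=arm.get_image("wrist"); S=st((585,17.3),-.037,cloud("side",d))
hsv=cv2.cvtColor(p,cv2.COLOR_RGB2HSV); am=(hsv[...,0]<17)&(hsv[...,1]>60)&(S[...,2]>20)&(S[...,2]<56)&(S[...,1]>40)&(S[...,1]<110)&(S[...,0]>-100)
q=S[am]; print("amber",len(q),q.min(0),q.max(0))
W=st((585,17.3),-.037,wcloud(s,wd)); m=(abs(W[...,2]-50)<3)&(W[...,1]>52)&(W[...,1]<98)&(W[...,0]<34)&(W[...,0]>-60); q=W[m]; print("wrist top",len(q),q.min(0) if len(q) else 0,q.max(0) if len(q) else 0)
cv2.imwrite("pics/s4.png",np.hstack([cv2.resize(p[150:350,240:400],(400,500)),cv2.resize(w,(400,500))])[:,:,::-1])
E
```

```text
9.1 [ 0.56472474 -0.04103019  0.23918188] [ 0.23376107  0.76896411 -0.94410297] [-18.10365977 -59.04027845 239.18188348] [-2.26150758 -2.17504779  0.00840636]
amber 265 [11.21980707 44.90524494 21.57352545] [50.42882226 95.75103513 52.41655727]
wrist top 2150 [ 9.55071354 52.43801982 47.02274767] [33.99325055 89.42194234 51.72060545]
```

View pics/s4.png

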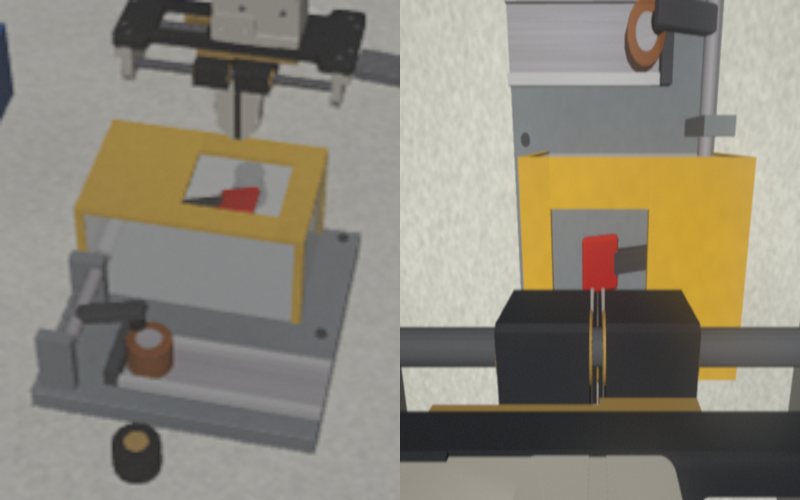

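The mount rests at the stop (edges 9.6 to 50.4) and the fingers are centred over the pad. I descend to just above the pad, then press gently.

carry_out(plan=[[0, -0.1, -2, 0, 0], [0, -0.1, -4, 0, 0], [0, -0.1, -5.5, 0, 0], [0, -0.1, -6.3, 0, 0], [0, -0.1, -6.6, 0, 0], [0, -0.1, -6.6, 0, 0]])

```text
clock: 9.8
position: [0.5648, -0.0403, 0.1736]
ee_rot: [-2.258, -2.179, 0.008]
force: [0.3, 1.4, 1.3]
width: 0.004
```

carry_out(plan=[[0, 0, -0.3, 0, 0], [0, 0, -0.6, 0, 0], [0, 0, -0.9, 0, 0], [0, 0, -1.2, 0, 0], [0, 0, -1.5, 0, 0], [0, 0, -1.8, 0, 0], [0, 0, -2.0, 0, 0], [0, 0, -2.2, 0, 0], [0, 0, -2.4, 0, 0], [0, 0, -2.6, 0, 0], [0, 0, -2.8, 0, 0], [0, 0, -3.0, 0, 0], [0, 0, -3.0, 0, 0]])

```text
clock: 11.1
position: [0.5648, -0.0403, 0.1432]
ee_rot: [-2.258, -2.179, 0.008]
force: [0.1, 0.1, 0.4]
width: 0.002
```

Almost no force is shown, so I look before going on.

```bash
python3 - <<'E'
from h import *
s=arm.observe(); print(s["clock"],s["position"],s["force"],s["joint_efforts"])
p,d=arm.get_image("side");p2,d2=arm.get_image("scene")
a=cv2.resize(p[170:330,240:400],(400,400),interpolation=cv2.INTER_CUBIC); b=cv2.resize(p2[190:330,230:370],(400,400),interpolation=cv2.INTER_CUBIC)
cv2.imwrite("pics/s5.png",np.hstack([a,b])[:,:,::-1])
for n,D in(("side",d),("scene",d2)):
    S=st((585,17.3),-.037,cloud(n,D)); q=S[(S[...,0]>30)&(S[...,0]<45)&(S[...,1]>64)&(S[...,1]<86)&(S[...,2]>53)&(S[...,2]<100)]; print(n,len(q),q[:,2].max() if len(q) else 0)
E
```

```text
11.1 [ 0.56475891 -0.04026386  0.14322522] [0.12617173 0.14972852 0.37338146] [ 3.76189873e-02 -6.49276686e+01 -7.09666908e+00 -2.39156681e+01
  3.95514769e-03 -1.00739684e-01 -2.98927061e-02]
side 82 82.4009914791456
scene 39 80.3392251757786
```

View pics/s5.png

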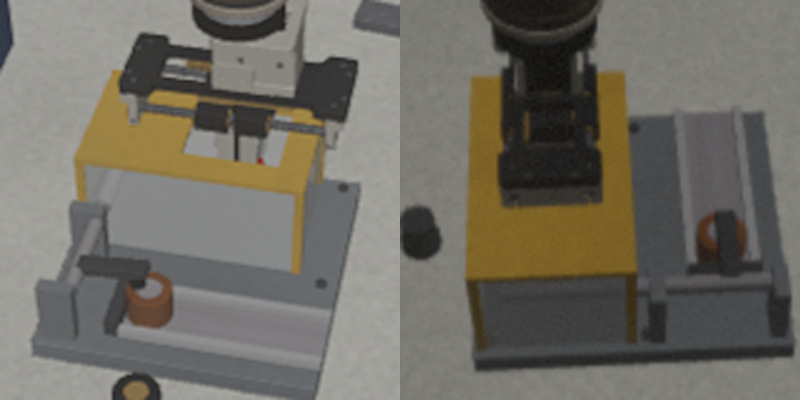

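The clamp arm has come down about 10 mm, so the lever is following. I press on to the end and creep until the force rises.

carry_out(plan=[[0, 0, -0.2, 0, 0], [0, 0, -0.4, 0, 0], [0, 0, -0.6, 0, 0], [0, 0, -0.8, 0, 0], [0, 0, -1.0, 0, 0], [0, 0, -1.0, 0, 0]])

```text
clock: 11.8
position: [0.565, -0.0403, 0.133]
ee_rot: [-2.258, -2.179, 0.007]
force: [-0.3, -0.2, 0.4]
width: 0.005
```

carry_out(plan=[[0, 0, -0.1, 0, 0], [0, 0, -0.2, 0, 0], [0, 0, -0.2, 0, 0]])

```text
clock: 12.1
position: [0.5653, -0.0403, 0.131]
ee_rot: [-2.258, -2.179, 0.006]
force: [-0.7, 0.8, 1.0]
width: 0.005
```

carry_out(plan=[[0, 0, -0.1, 0, 0], [0, 0, -0.1, 0, 0]])

```text
clock: 12.3
position: [0.5654, -0.0404, 0.1304]
ee_rot: [-2.259, -2.179, 0.006]
force: [-3.4, -0.6, 6.8]
width: 0.003
```

carry_out(plan=[[0, 0, -0.1, 0, 0], [0, 0, -0.1, 0, 0]])

```text
clock: 12.5
position: [0.5653, -0.0403, 0.1301]
ee_rot: [-2.259, -2.18, 0.007]
force: [-4.5, -0.3, 11.8]
width: 0.004
```

carry_out(plan=[[0, 0, -0.1, 0, 0], [0, 0, -0.1, 0, 0]])

```text
clock: 12.7
position: [0.5653, -0.0403, 0.1301]
ee_rot: [-2.259, -2.18, 0.007]
force: [-6.0, -0.5, 14.5]
width: 0.004
```

carry_out(plan=[[0, 0, -0.15, 0, 0], [0, 0, -0.15, 0, 0]])

```text
clock: 12.9
position: [0.5653, -0.0403, 0.1299]
ee_rot: [-2.26, -2.181, 0.007]
force: [-6.0, -1.5, 18.2]
width: 0.008
```

```bash
python3 - <<'E'
from h import *
s=arm.observe(); print(s["clock"],s["position"],s["force"])
for n in("side","scene"):
    p,D=arm.get_image(n)
    S=st((585,17.3),-.037,cloud(n,D)); q=S[(S[...,0]>30)&(S[...,0]<45)&(S[...,1]>64)&(S[...,1]<86)&(S[...,2]>53)&(S[...,2]<100)]; print(n,len(q),q[:,2].max() if len(q) else 0)
E
```

```text
12.9 [ 0.565328  -0.0402644  0.1298592] [-6.00277291 -1.54274032 18.19690791]
side 75 74.66052615915238
scene 37 74.10093478322712
```

The lever is against a firm stop: tip at 64 mm, force rising with no travel, clamp arm lowered. I withdraw straight up.

carry_out(plan=[[0, 0, 0.3, 0, 0], [0, 0, 1, 0, 0], [0, 0, 2.5, 0, 0], [0, 0, 5, 0, 0], [0, 0, 8, 0, 0], [0, 0, 12, 0, 0], [0, 0, 16, 0, 0], [-4, -2, 17, 0, 0], [-8, -6, 17, 0, 0], [-12, -10, 17, 0, 0], [-14, -14, 17, 0, 0], [-14, -18, 17, 0, 0], [-14, -20, 17, 0, 0], [-14, -20, 17, 0, 0]])

```text
clock: 14.4
position: [0.4245, -0.2438, 0.3007]
ee_rot: [2.267, 2.175, -0.008]
force: [0.0, -0.6, -0.3]
width: 0.001
```

```bash
python3 - <<'E'
from h import *
s=arm.observe(); print(s["clock"],s["position"],s["force"])
im=[]
for n,c in(("side",(170,240)),("scene",(180,230))):
    p,D=arm.get_image(n); S=st((585,17.3),-.037,cloud(n,D))
    q=S[(S[...,0]>30)&(S[...,0]<45)&(S[...,1]>64)&(S[...,1]<86)&(S[...,2]>53)&(S[...,2]<100)]; print(n,"arm top",q[:,2].max())
    hsv=cv2.cvtColor(p,cv2.COLOR_RGB2HSV); r=((hsv[...,0]<6)|(hsv[...,0]>174))&(hsv[...,1]>150)&(S[...,1]>-90)&(S[...,1]<-30)&(abs(S[...,0]+17)<45); print("pad",r.sum(),np.median(S[r],0))
    am=(hsv[...,0]<17)&(hsv[...,1]>60)&(S[...,2]>20)&(S[...,2]<56)&(S[...,1]>40)&(S[...,1]<110)&(S[...,0]>-100); print("amber",S[am].min(0),S[am].max(0))
    im.append(cv2.resize(p[c[0]:c[0]+160,c[1]:c[1]+160],(400,400),interpolation=cv2.INTER_CUBIC))
cv2.imwrite("pics/s6.png",np.hstack(im)[:,:,::-1])
E
```

```text
14.4 [ 0.42451071 -0.24380825  0.30066543] [ 0.02897488 -0.61912107 -0.34434516]
side arm top 75.09995666842825
pad 0 [nan nan nan]
amber [11.28345685 45.59815261 22.7183235 ] [50.26964728 94.32813176 54.12464745]
scene arm top 75.04341967346964
pad 76 [-24.24878114 -58.49700259  64.04248902]
amber [14.84234949 55.49416695 22.61084638] [53.35089599 93.44948382 53.56969753]
  return _methods._mean(a, axis=axis, dtype=dtype,
  ret = um.true_divide(
```

View pics/s6.png

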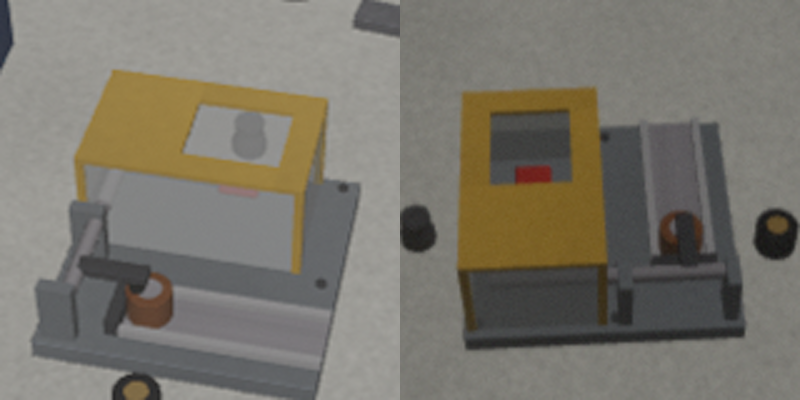

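The lever has stayed down (pad z ≈ 64 mm), the foot stands on the mount at the stop, and the hand is clear. I hand the job in.

```bash
python3 -c "
from cell import arm
print(arm.sign_off())"
```

```text
the job is handed in; nothing more can be done
None
```

I pushed the amber mount to the end stop with the closed fingertip. I then pressed the red lever fully down through the guard window, drew the hand out and handed the job in at about 14.5 s.

- **Mount at the stop:** the push met the stop with a steady force of about 6 N. In the side view the mount's front edge is at station x ≈ 50 mm and it stands upright. The scene view reads about 3 mm further (53 mm), an offset I put down to calibration.
- **Lever down:** at the end the force rose to about 18 N with no further travel. After I withdrew, the pad still measured z ≈ 64 mm, against 65 mm expected when fully down. The side view could not confirm this because the pad showed only faintly through the clear wall.
- **Clamp on the mount:** the clamp arm's top came down from 91 to 75 mm and stayed there. The last picture shows the foot on the mount.
- **Guard and bystanders:** I saw no contact with the guard in the pictures or the forces. The spare mount and loupe look unmoved. I did not measure the tub, dish or brush again, but the hand went nowhere near them at low height.

During most of the press the force read under 1 N where I expected about 5 N. A picture confirmed the lever was following before I went on.

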